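# Level the gas ring for the couscous pot and hold the spirit level down

## Task

The three-footed gas ring for the couscous pot stands out of level. Gently lay the spirit level on its round pan ring, over the middle of the burner and in line with the screw foot (the foot with the hand knob), take your hand off it, and turn that knob until the bubble has come to rest between the two lines of the vial. Then press the level down firmly onto the pan ring, bubble still between the lines, and keep pressing: the program finishes while holding it pressed, so that someone can lock the foot's nut, and the other things on the counter stay where they are.

Things in the scene. Friction and masses are not known exactly. Their poses are not given: they have to be found in the camera images.
- level: loose spirit level: aluminium bar with black end caps, 200 long (its x axis) x 26 wide (y) x 40 high (z), 0.27 to 0.35 kg, standing upright on the counter. Origin: centre of its underside. A green vial, 58 long and 14 wide, is let into the middle of its top, 1.5 proud; two black lines across it, 22 apart, mark the middle. Pick it by its long sides.
- vial (a point): middle of the level's top face, 40 above its underside, midway between the vial's two lines; axes as the level's
- bubble (a joint): place of the pale 16 mm long bubble along the level's x axis, in m: 0 = midway between the two lines, positive towards the level's +x end; it is between the lines within +-0.003. It floats to the higher end, about 1.55 mm per mrad of slope (stops at +-0.017), and takes about 1.5 s to come to rest after any change.
- ring: gas ring: steel frame, dark burner with a brass cap; gas tube and tap on the side away from the screw foot. It cannot shift on the counter and tips only by its screw foot, about the line of its two plain feet. Origin: on the counter midway between these two; x axis: away from the screw foot; z up. All feet stand on a circle of radius 175 about the burner, 120 degrees apart.
- pan_ring (a point): centre of the round pan ring, over the burner, at the height of its flat top, about 105 above the counter; axes as the ring's. The pan ring is 220 across outside, 160 inside, 12 thick; the burner ends 14 below its top, and three short prongs flush with its top point inwards.
- knob (a point): middle of the screw foot's hand knob, on its upright axis, 118 above the counter: aluminium, fluted, round, 40 across and 24 high (106 to 130 above the counter), on a 12 mm screw, 175 from the burner's axis, opposite the gas tap; it keeps its place and height while it turns, with a drag of 0.12 N m, and stays where it is left
- nut (a point): top of the nut in the ring's arm below the knob, on the screw's axis, 74 above the counter, 33 across. It climbs on the screw: a radian clockwise (from above) lifts this side 0.8 mm, moving the bubble of a level laid as asked about 4.7 mm towards the knob. At the start this side is always too low; 1 to 3 radians are needed in all.
- pot: bystander: steel couscous steamer pot with its lid clipped on, 234 across, 254 high, black side handles; origin: centre of its underside
- egg_cup: bystander: yellow ceramic egg cup, 49 across, 57 high; origin: centre of its underside
- scoop: bystander: small white plastic scoop lying flat, bowl 60 x 44 x 26 with a handle 80 long towards its -x; origin: under the bowl's centre
- stick: bystander: wooden stirring stick 290 long, 10 thick, lying flat along its x axis; origin: on its underside near the middle
Not all that is in view belongs to the job. What is shaped like the level but pink or turquoise is not meant.

How it is judged:
On the way, in this order (a step that is already met when the one before it is completed fails the run):
1. the level lies free on the pan ring, in line with the screw foot, and its bubble has run off to the high end (contact force between the fingers and level below 0.3 N and contact force between level and ring above 1 N and angle between the x axis of level and the x axis of ring, either way round below 0.2 rad and horizontal distance between level and pan_ring below 0.025 m and z of level in the frame of pan_ring between -0.003 and 0.003 m and (value of joint bubble below -0.004 m or value of joint bubble above 0.004 m)), for 0.2 s.
2. the foot has been turned until the bubble rests between the lines, with no hand on the level (contact force between the fingers and level below 0.3 N and contact force between level and ring above 1 N and angle between the x axis of level and the x axis of ring, either way round below 0.2 rad and z of level in the frame of pan_ring between -0.003 and 0.003 m and value of joint bubble between -0.003 and 0.003 m and velocity of joint bubble between -0.002 and 0.002 m/s), for 0.5 s.
At the end, for the whole second after the job is handed in: fingers press the level (over 4 N; over 7.5 N between level and pan ring, weight included), bubble within 3 mm of the middle; level still, flat on the pan ring, within 30 mm of its centre and 0.2 rad of the line to the screw foot; ring within 0.004 rad of level (contact force between the fingers and level above 4 N and contact force between level and ring above 7.5 N and value of joint bubble between -0.003 and 0.003 m and angle between the x axis of level and the x axis of ring, either way round below 0.2 rad and horizontal distance between level and pan_ring below 0.03 m and z of level in the frame of pan_ring between -0.003 and 0.003 m and angle between ring's own z axis and vertical below 0.004 rad and linear speed of level below 0.01 m/s); the arm keeps its last pose, push and grip.
It fails at once if the level is slammed or crushed onto the ring (over 80 N) (contact force between level and ring above 80 N).
It fails at once if a bystander (pot, egg cup, scoop or stick) is shifted by more than 30 mm (distance of any of pot, egg_cup, scoop, stick from where it was at the start of the episode above 0.03 m).
It also fails if it takes over 72 s, if anything falls off the work surface, if the arm or the gripper's body presses on something with over 40 N, if the wrist force passes 120 N, or if a joint passes its speed limit or range.

## Robot

A 6-joint arm with a two-finger parallel gripper is mounted at the origin on the work surface. World frame = base frame: x ahead of the robot, y to its left, z up, the work surface at z = 0. Lengths are in m, angles in rad, forces in N, time in s.
With the tool pointing down it reaches from about 0.35 to 0.85 m from the base axis. Payload 8.1 kg.
Tool frame: the origin (TCP) lies on the mounting face of the last link; the fingertips stand 186 mm ahead of it and the grasp point (between the pads) lies 167 mm ahead of it; z points along the fingers, y is the direction in which the jaws open and shut (so a half turn about z gives the same grasp; the last joint's range is limited). The gripper opens to 93 mm and grips with 3 to 60 N. Pads are 15 mm wide; open, the fingers measure 128 mm over their backs; the gripper's body (75 mm by 188 mm) begins 65 mm behind the grasp point.
Start: joints at [1.148, 0.13, 1.488, -0, 1.523, -0.085], TCP at [0.199, 0.566, 0.405] pointing down, gripper open.
Joint ranges: [-2.96, 2.96], [-0.89, 2.26], [0.02, 2.5], [-1.34, 4.48], [0, 2.73], [-2.66, 2.66]. Speed limits (rad/s): [2.39, 2.39, 2.79, 3.14, 3.14, 3.14].

## Interface

Orientations are given as a 3x3 rotation matrix whose columns are the frame's x, y, z axes.
In Python, from bench import manip gives the robot as it stands.
- The arm moves only by the tool play_rows, never from a script. Its argument "rows" is a list of rows, each a list of 5 numbers: the closure, from 0 (fully open) to 1 (shut), then the shift along the tool's x, y, z in mm, then the turn about the tool's z in rad. In form: [[jaw, dx, dy, dz, yaw], ...]. A call has 1 to 20 rows; each row is the pose to reach, as a shift and turn from the pose commanded when the call began, along the tool's axes at that moment; what a row does not reach only later rows make up. A row lasts 1/12 s, in which the tool goes at most 41.7 mm and 7.16 degrees, less where a joint would pass 70% of its speed; a pose out of reach is approached as far as the arm can. A call with a gripper value outside its range is refused whole. The fingers move at their own pace and stop on an object; "newtons" is the grip in N (left out, the last holds). Time passes only in rows, so rows that repeat a pose let the fingers close. It gives the time, the measured TCP pose, the force and the opening at its end, in the units of the state.
- manip.get_state(): the state, without advancing time (a new reading comes with each control period).
- manip.read_camera(name): name is "scene" or "side" or "wrist"; returns a dict with "color" (384x512x3 uint8, blue, green, red), "z_map" (384x512 float32, m along the optical axis (not along the pixel's ray), 0 where there is no reading), "K" (3x3 intrinsics, pixels), "R" (3x3) and "t" (3): a world point X has camera coordinates R X + t; the wrist camera has in their place "hand_eye" (4x4, takes a point from camera to tool coordinates, whose origin is the TCP and whose axes are the flange's). Camera axes: x right, y down, z forward; pixel columns grow to the right and rows downward; lengths in m; the calibration is good to about 2 mm. The wrist camera is an equidistant fisheye: a pixel r from the principal point sees the ray r / f radians off the axis. A picture is of the moment at which its call begins: read the wrist's pose just before it.
- manip.hand_in(): hands the job in, once; it reports no verdict.
The state is a dict: "t": time; "q": joint angles; "qvel": joint speeds; "tau": joint torques, N m; "eef_pos": TCP position; "ee_rot": TCP orientation; "wrist_force": force on the tool from outside, world axes, zero at the start; "ft_torque": the same for the moment, N m; "finger_gap": opening from 0.0 (shut) to 1.0 (fully open).
Only numpy, scipy, OpenCV 4.12 (cv2) and the standard library are available. Lean on these libraries where they do the work, as an engineer would, in place of code of your own. Each camera call takes 0.05 s, during which the arm holds its last target. There are 200 camera calls.

## Working session

There is one attempt and no reset: what is moved stays moved. The work goes in short steps, Python scripts to look and compute and a tool call to move; the robot and the scene stay as the last step left them, time stands still between calls to the robot, and variables do not carry over. Pictures are saved under pics/ and viewed, about 8 in all and at most 12, crops included, and the job is handed in when it is done.

Besides the shell and the picture viewer there is one more tool, called after "Emit:" by a JSON object that holds its "op" and its "data", one argument or row to a line. play_rows: Moves the arm, as the interface text tells. Its arguments: {"type":"object","properties":{"rows":{"type":"array","items":{"type":"array","items":{"type":"number"}}},"newtons":{"type":"number"}},"required":["rows"]}

```bash
mkdir -p pics; cat > h.py <<'E'
import numpy as np, cv2
from bench import manip
def cam(n):
    s=manip.get_state(); c=manip.read_camera(n); return s,c
def world(c,u,v,z=None):
    K=c["K"]; z=c["z_map"][v,u] if z is None else z
    p=np.array([(u-K[0,2])/K[0,0]*z,(v-K[1,2])/K[1,1]*z,z]); return c["R"].T@(p-c["t"])
def cloud(c):
    K=c["K"]; z=c["z_map"]; v,u=np.mgrid[:z.shape[0],:z.shape[1]]
    P=np.stack([(u-K[0,2])/K[0,0]*z,(v-K[1,2])/K[1,1]*z,z],-1)
    W=(P-c["t"])@c["R"]; W[z<=0]=np.nan; return W
E
python3 - <<'E'
from h import *
for n in("scene","side"):
    s,c=cam(n); np.savez(n+"0.npz",**c); cv2.imwrite(f"pics/{n}0.png",cv2.resize(c["color"],None,fx=1.5,fy=1.5))
    print(n,c["K"].tolist(),(-c["R"].T@c["t"]).round(3))
print(s)
E
```

```text
scene [[434.25984472742374, 0.0, 259.7519532836643], [0.0, 434.25984472742374, 181.13668937397398], [0.0, 0.0, 1.0]] [1.224 0.551 1.085]
side [[495.18379898816863, 0.0, 259.044419236822], [0.0, 495.18379898816863, 190.87412961712818], [0.0, 0.0, 1.0]] [ 0.251 -0.863  1.238]
{'t': 0.05, 'q': array([ 1.14762002e+00,  1.31119414e-01,  1.48927519e+00, -1.23148280e-05,
        1.52301274e+00, -8.53403412e-02]), 'qvel': array([ 0.00225093,  0.00062325, -0.00016269, -0.0002289 , -0.00065227,
        0.00117764]), 'tau': array([ 9.29535709e-04, -5.61779559e+01, -4.93487585e+01,  7.72753987e-02,
        3.00637144e-02, -6.85384225e-05]), 'eef_pos': array([0.19871822, 0.56588792, 0.40371434]), 'ee_rot': array([[-9.43474282e-01,  3.31444929e-01, -7.34003343e-04],
       [ 3.31445711e-01,  9.43472833e-01, -1.65966815e-03],
       [ 1.42423622e-04, -1.80913647e-03, -9.99998353e-01]]), 'wrist_force': array([-0.46206001, -0.40100477,  0.06131845]), 'ft_torque': array([-0.06786889,  0.04488187, -0.01768207]), 'finger_gap': 1.0001145617271172}
```

View pics/scene0.png

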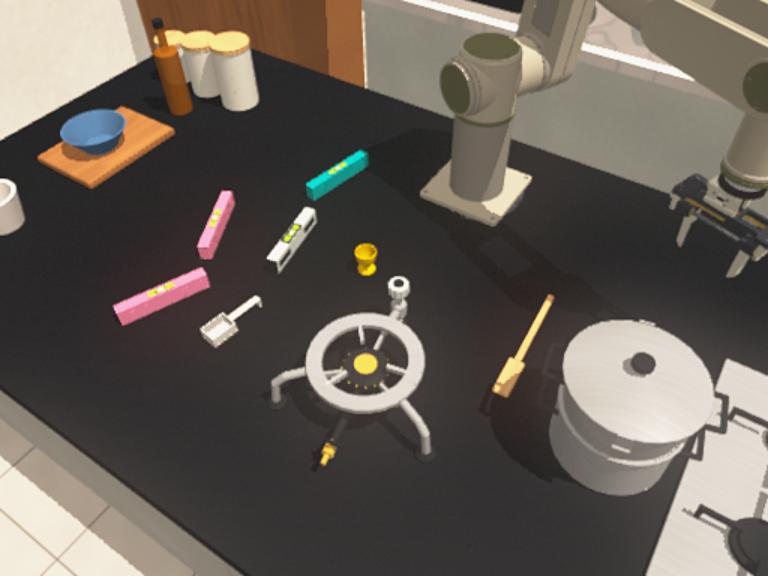

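View pics/side0.png

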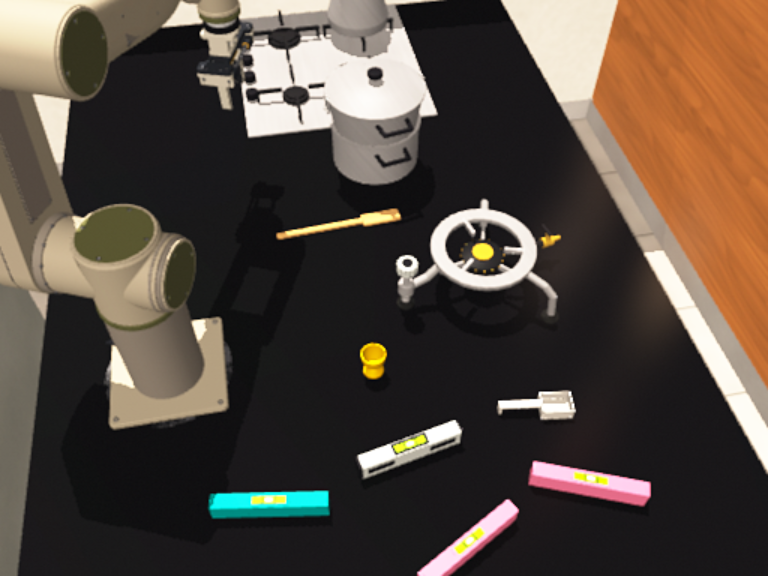

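The scene view shows these level-shaped things: silver bar at (292,237), pink at (216,224) and (162,295), turquoise at (338,175). I choose the silver bar; in the side view it is at (410,450). The gas ring is at (365,362), its knob at (399,288), and the egg cup at (366,258) stands close to the knob. Next I measure these and check a close crop.

```bash
python3 - <<'E'
from h import *
C={n:dict(np.load(n+"0.npz")) for n in("scene","side")}
def near(n,u,v,r,lo,hi):
    W=cloud(C[n]); v0,u0=int(v/1.5),int(u/1.5); p=W[v0-r:v0+r,u0-r:u0+r].reshape(-1,3)
    return p[(p[:,2]>lo)&(p[:,2]<hi)]
for n,u,v in(("scene",292,237),("side",410,450)):
    p=near(n,u,v,32,.03,.05); 
    (a,b),(w,h),an=cv2.minAreaRect(p[:,:2].astype(np.float32)*1000); print("level",n,len(p),a,b,w,h,an,p[:,2].max(),np.median(p[:,2]))
for n,u,v in(("scene",365,362),("side",484,250)):
    p=near(n,u,v,50,.085,.125)
    # circle fit with ransac-ish
    q=p[:,:2]; best=None
    rng=np.random.default_rng(0); from scipy.optimize import least_squares
    f=least_squares(lambda x:np.where(np.hypot(*(q-x).T)>.095,np.maximum(np.hypot(*(q-x).T)-.110,0),np.maximum(.080-np.hypot(*(q-x).T),0)),q.mean(0),loss="soft_l1",f_scale=.002)
    c=f.x; r=np.hypot(*(q-c).T); m=(r<.112)&(r>.078); A=np.c_[p[m][:,:2]-c,np.ones(m.sum())]
    k=np.linalg.lstsq(A,p[m][:,2],rcond=None)[0]; e=p[m][:,2]-A@k; m2=np.abs(e)<.003; k=np.linalg.lstsq(A[m2],p[m][m2][:,2],rcond=None)[0]
    print("ring",n,c,k,m.sum(),"rect",cv2.minAreaRect((p[m][:,:2]*1000).astype(np.float32)))
for n,u,v in(("scene",399,287),("side",406,264)):
    p=near(n,u,v,14,.12,.14); print("knob",n,len(p),p.mean(0),cv2.minEnclosingCircle((p[:,:2]*1000).astype(np.float32)))
for n,u,v in(("scene",366,258),("side",373,360)):
    p=near(n,u,v,16,.045,.065); print("cup",n,p.mean(0),cv2.minEnclosingCircle((p[:,:2]*1000).astype(np.float32)))
for n,u,v in (("scene",512,372),("scene",547,300),("scene",220,328),("scene",258,301),("scene",338,175)):
    print(n,u,v,world(C[n],int(u/1.5),int(v/1.5)))
c=C["side"]["color"][270:340,210:330]; cv2.imwrite("pics/lev.png",cv2.resize(c,None,fx=5,fy=5,interpolation=cv2.INTER_CUBIC))
E
```

```text
level scene 373 390.56036376953125 -273.1722106933594 276.4644470214844 49.23994445800781 16.833044052124023 0.04661299158459273 0.03980507899558631
level side 735 426.39044189453125 -263.6352233886719 193.6558380126953 30.467487335205078 10.70093822479248 0.04981662143958047 0.04120326444090645
ring scene [0.6622353  0.11744744] [ 0.00419872 -0.00012366  0.10436656] 2159 rect ((663.6278076171875, 115.57455444335938), (220.97601318359375, 217.16014099121094), 30.909021377563477)
ring side [0.66594257 0.11163879] [0.00740477 0.00578824 0.1056565 ] 1601 rect ((664.4482421875, 114.14620971679688), (219.6486358642578, 216.7364044189453), 70.91110229492188)
knob scene 138 [0.49606725 0.08149189 0.12927506] ((492.75299072265625, 78.2758560180664), 23.37465476989746)
knob side 142 [0.49456796 0.07483295 0.13090877] ((494.77899169921875, 78.24737548828125), 22.95284080505371)
cup scene [ 0.39522168 -0.07196983  0.05324127] ((395.9627685546875, -71.99752807617188), 28.25078010559082)
cup side [ 0.39688076 -0.07252456  0.05395325] ((397.47845458984375, -72.20751953125), 25.908470153808594)
scene 512 372 [0.47568597 0.33632923 0.00775011]
scene 547 300 [0.26507442 0.31638514 0.00872706]
scene 220 328 [ 0.70619046 -0.23364474  0.00538587]
scene 258 301 [ 0.61471185 -0.20093453  0.02435   ]
scene 338 175 [ 0.18479611 -0.30407668  0.0386078 ]
```

View pics/lev.png

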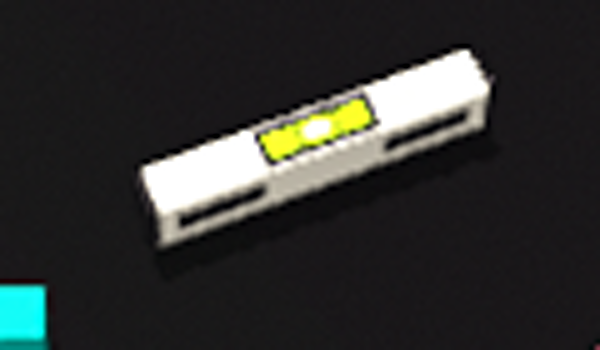

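The crop shows the silver bar with black-slotted sides and a green vial with its bubble about in the middle, near (317,128). It is neither pink nor turquoise, so this is the level. Next I write a helper that turns a target into tool shifts.

```bash
cat >> h.py <<'E'
def go(x,y,z,ang=None,s=None):
    """grasp-point target (world, m), tool-y angle deg -> shift mm, yaw"""
    s=s or manip.get_state(); R=s["ee_rot"]; p=s["eef_pos"]
    d=R.T@(np.array([x,y,z+.167])-p)*1000
    a=np.degrees(np.arctan2(R[1,1],R[0,1])); yaw=0 if ang is None else np.radians((a-ang+180)%360-180)
    print("t",round(s["t"],2),"shift",d.round(1),"yaw",round(yaw,3),"q6",s["q"][5].round(3),"cur",(p-[0,0,.167]).round(4),round(a,1))
E
python3 - <<'E'
from h import *
go(.45,.1,.23,0); go(.426,-.264,.15,-79.3)
c=manip.read_camera("wrist"); print(c["K"],c["hand_eye"])
E
```

```text
t 0.1 shift [-391.5 -356.3    7.3] yaw 1.233 q6 -0.085 cur [0.1987 0.5659 0.2368] 70.6
t 0.1 shift [-489.5 -707.5   87.9] yaw 2.617 q6 -0.085 cur [0.1987 0.5659 0.2368] 70.6
[[297.31863964   0.         259.94239359]
 [  0.         297.31863964 195.95719781]
 [  0.           0.           1.        ]] [[ 5.65973746e-04 -9.57959993e-01 -2.86901257e-01  7.92619448e-02]
 [ 9.99999804e-01  4.65256508e-04  4.19226164e-04 -9.41110832e-04]
 [-2.68119216e-04 -2.86901438e-01  9.57960068e-01  1.94369666e-02]
 [ 0.00000000e+00  0.00000000e+00  0.00000000e+00  1.00000000e+00]]
```

Emit:
{"op": "play_rows", "data": {
  "rows": [
    [0, -391, -356, 7, 1.2],
    [0, -391, -356, 7, 1.2],
    [0, -391, -356, 7, 1.2],
    [0, -391, -356, 7, 1.2],
    [0, -391, -356, 7, 1.2],
    [0, -391, -356, 7, 1.2],
    [0, -391, -356, 7, 1.2],
    [0, -391, -356, 7, 1.2],
    [0, -391, -356, 7, 1.2],
    [0, -391, -356, 7, 1.2],
    [0, -391, -356, 7, 1.2],
    [0, -391, -356, 7, 1.2],
    [0, -391, -356, 7, 1.2],
    [0, -391, -356, 7, 1.2]
  ]
}}

```text
t: 1.32
eef_pos: [0.4513, 0.0964, 0.3974]
ee_rot: [[-0.028, 1.0, 0.0], [1.0, 0.028, -0.002], [-0.002, 0.0, -1.0]]
wrist_force: [0.6, 0.4, 0.9]
finger_gap: 1.003
```

```bash
python3 - <<'E'
from h import *
go(.426,-.264,.17,-79.3)
E
```

```text
t 1.32 shift [-359.4  -35.5   61.1] yaw 1.412 q6 0.072 cur [0.4513 0.0964 0.2304] 1.6
```

Emit:
{"op": "play_rows", "data": {
  "rows": [
    [0, -359, -35, 61, 1.412],
    [0, -359, -35, 61, 1.412],
    [0, -359, -35, 61, 1.412],
    [0, -359, -35, 61, 1.412],
    [0, -359, -35, 61, 1.412],
    [0, -359, -35, 61, 1.412],
    [0, -359, -35, 61, 1.412],
    [0, -359, -35, 61, 1.412],
    [0, -359, -35, 61, 1.412],
    [0, -359, -35, 61, 1.412],
    [0, -359, -35, 61, 1.412],
    [0, -359, -35, 61, 1.412],
    [0, -359, -35, 61, 1.412],
    [0, -359, -35, 61, 1.412]
  ]
}}

```text
t: 2.48
eef_pos: [0.4267, -0.259, 0.3365]
ee_rot: [[0.981, 0.193, -0.0], [0.193, -0.981, 0.0], [-0.0, -0.0, -1.0]]
wrist_force: [0.3, 0.4, 0.8]
finger_gap: 1.002
```

```bash
cat >> h.py <<'E'
def wcloud(s,c):
    """equidistant fisheye wrist cloud, world coordinates"""
    K=c["K"]; z=c["z_map"]; v,u=np.mgrid[:z.shape[0],:z.shape[1]].astype(float)
    a=(u-K[0,2])/K[0,0]; b=(v-K[1,2])/K[1,1]; r=np.hypot(a,b)+1e-9; k=np.tan(np.minimum(r,1.5))/r
    P=np.stack([a*k*z,b*k*z,z],-1); T=c["hand_eye"]
    W=(P@T[:3,:3].T+T[:3,3])@s["ee_rot"].T+s["eef_pos"]; W[z<=0]=np.nan; return W
E
python3 - <<'E'
from h import *
s,c=cam("wrist"); W=wcloud(s,c); cv2.imwrite("pics/w1.png",cv2.resize(c["color"],None,fx=1.5,fy=1.5))
go(.426,-.264,.02,-79.3,s)
m=(W[...,2]>.033)&(W[...,2]<.046)&(np.hypot(W[...,0]-.426,W[...,1]+.264)<.13)
m=m&(c["color"].max(-1)>0); p=W[m]
print(m.sum(),np.median(p[:,2]),cv2.minAreaRect((p[:,:2]*1000).astype(np.float32)))
hsv=cv2.cvtColor(c["color"],cv2.COLOR_BGR2HSV); g=m&(hsv[...,1]>120)&(hsv[...,0]>20)&(hsv[...,0]<50)
print("vial",g.sum(),W[g].mean(0),cv2.minAreaRect((W[g][:,:2]*1000).astype(np.float32)))
E
```

```text
t 2.48 shift [ -1.6   4.9 149.5] yaw 0.007 q6 0.729 cur [ 0.4267 -0.259   0.1695] -78.9
5005 0.040793234055816086 ((424.5765686035156, -265.6407165527344), (199.63400268554688, 25.981027603149414), 10.819528579711914)
vial 267 [ 0.42493568 -0.26723162  0.04148509] ((424.430419921875, -265.46502685546875), (59.616363525390625, 15.571681022644043), 10.988730430603027)
```

View pics/w1.png

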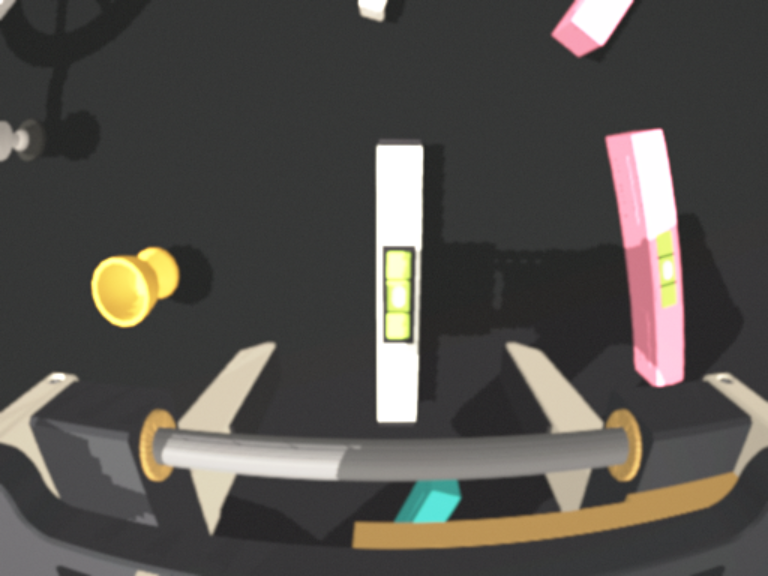

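The wrist view shows the white and silver level at (398,290) between the open fingers, with nothing near their path. I lower the hand and grip.

Emit:
{"op": "play_rows", "data": {
  "rows": [
    [0, -3.5, 6, 40, 0.005],
    [0, -3.5, 6, 80, 0.005],
    [0, -3.5, 6, 115, 0.005],
    [0, -3.5, 6, 135, 0.005],
    [0, -3.5, 6, 142, 0.005],
    [0, -3.5, 6, 142, 0.005],
    [1, -3.5, 6, 142, 0.005],
    [1, -3.5, 6, 142, 0.005],
    [1, -3.5, 6, 142, 0.005],
    [1, -3.5, 6, 142, 0.005],
    [1, -3.5, 6, 142, 0.005],
    [1, -3.5, 6, 142, 0.005],
    [1, -3.5, 6, 142, 0.005],
    [1, -3.5, 6, 142, 0.005]
  ],
  "newtons": 20
}}

```text
t: 3.7
eef_pos: [0.4243, -0.2659, 0.1949]
ee_rot: [[0.983, 0.186, 0.0], [0.186, -0.983, -0.0], [0.0, 0.0, -1.0]]
wrist_force: [0.3, -0.1, 0.8]
finger_gap: 0.477
```

```bash
python3 - <<'E'
from h import *
go(.4245,-.2656,.200,-79.1)
E
```

```text
t 3.7 shift [   0.2   -0.2 -172.1] yaw -0.003 q6 0.722 cur [ 0.4243 -0.2659  0.0279] -79.3
```

Emit:
{"op": "play_rows", "data": {
  "rows": [
    [1, 0, 0, 0, 0],
    [1, 0, 0, 0, 0],
    [1, 0, 0, 0, 0],
    [1, 0, 0, 0, 0],
    [1, 0, 0, 0, 0],
    [1, 0, 0, 0, 0],
    [1, 0, 0, -20, 0],
    [1, 0, 0, -60, 0],
    [1, 0, 0, -100, 0],
    [1, 0, 0, -140, 0],
    [1, 0, 0, -172, 0],
    [1, 0, 0, -172, 0],
    [1, 0, 0, -172, 0]
  ]
}}

```text
t: 4.78
eef_pos: [0.4248, -0.2664, 0.3688]
ee_rot: [[0.983, 0.186, 0.004], [0.186, -0.983, -0.003], [0.003, 0.004, -1.0]]
wrist_force: [-0.1, 0.1, -3.9]
finger_gap: 0.277
```

```bash
python3 - <<'E'
from h import *
go(.664,.1145,.200,-77.6)
E
```

```text
t 4.78 shift [ 305.7 -329.9    1.5] yaw -0.03 q6 0.722 cur [ 0.4248 -0.2664  0.2018] -79.3
```

Emit:
{"op": "play_rows", "data": {
  "rows": [
    [1, 20, -22, 0, -0.03],
    [1, 46, -49, 0, -0.03],
    [1, 71, -77, 0, -0.03],
    [1, 97, -104, 0, -0.03],
    [1, 122, -132, 0, -0.03],
    [1, 148, -159, 0, -0.03],
    [1, 173, -187, 0, -0.03],
    [1, 199, -214, 0, -0.03],
    [1, 224, -242, 0, -0.03],
    [1, 250, -269, 0, -0.03],
    [1, 275, -297, 0, -0.03],
    [1, 295, -318, 0, -0.03],
    [1, 303, -327, 0, -0.03],
    [1, 306, -330, 0, -0.03],
    [1, 306, -330, 0, -0.03],
    [1, 306, -330, 0, -0.03],
    [1, 306, -330, 0, -0.03]
  ]
}}

```text
t: 6.2
eef_pos: [0.6632, 0.1139, 0.3656]
ee_rot: [[0.977, 0.214, -0.002], [0.214, -0.977, -0.001], [-0.002, 0.0, -1.0]]
wrist_force: [0.6, -0.6, -2.7]
finger_gap: 0.279
```

```bash
python3 - <<'E'
from h import *
go(.664,.1145,.142,-77.6)
for n in("side","scene"):
    s,c=cam(n); W=cloud(c); np.savez(n+"1.npz",**c)
s,c=cam("wrist"); W=wcloud(s,c); cv2.imwrite("pics/w2.png",cv2.resize(c["color"],None,fx=1.5,fy=1.5)); np.savez("w2.npz",**c)
p=W.reshape(-1,3); q=p[(p[:,2]>.09)&(p[:,2]<.115)&(np.hypot(p[:,0]-.664,p[:,1]-.1145)<.125)]
print(len(q),q.min(0),q.max(0))
from scipy.optimize import least_squares
r0=np.hypot(q[:,0]-.664,q[:,1]-.1145); q=q[r0>.085]
an=np.arctan2(q[:,1]-.1145,q[:,0]-.664); e=[]
for b in np.arange(-np.pi,np.pi,.1):
    k=(an>=b)&(an<b+.1)
    if k.sum()>20: d=np.hypot(q[k,0]-.664,q[k,1]-.1145); e.append(q[k][d.argsort()[int(.98*len(d))]])
e=np.array(e); f=least_squares(lambda x:np.hypot(e[:,0]-x[0],e[:,1]-x[1])-.11,[.664,.1145],loss="soft_l1",f_scale=.002)
print(len(e),"centre wrist",f.x,f.fun.round(3))
E
```

```text
t 6.2 shift [ 1.  -0.4 56.6] yaw -0.001 q6 1.449 cur [0.6632 0.1139 0.1986] -77.6
15553 [0.56890119 0.00369039 0.09003199] [0.77214178 0.23458395 0.10837308]
43 centre wrist [0.66217831 0.11290079] [-0.019 -0.007 -0.002 -0.001 -0.002 -0.002 -0.001 -0.001 -0.002 -0.002
 -0.001 -0.001  0.014  0.014 -0.001 -0.001 -0.001 -0.001 -0.001 -0.001
 -0.001 -0.    -0.001 -0.001 -0.001 -0.001 -0.001 -0.001 -0.001  0.016
  0.016 -0.001 -0.002 -0.002 -0.002 -0.002 -0.001 -0.001 -0.002 -0.001
 -0.002 -0.003 -0.016]
```

View pics/w2.png

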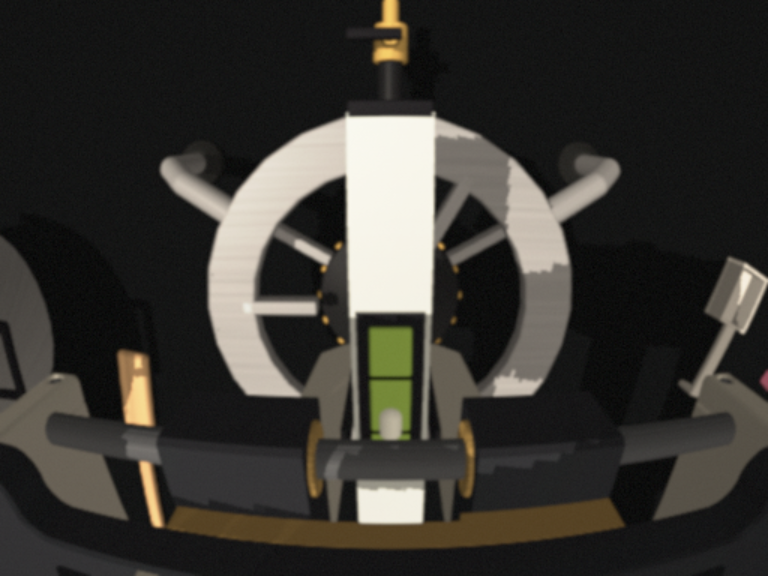

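The wrist view shows the level (390,300) over the ring's middle, in line with the tap at (390,35). I lower it gently.

Emit:
{"op": "play_rows", "data": {
  "rows": [
    [1, 0, 0, 25, 0],
    [1, 0, 0, 45, 0],
    [1, 0, 0, 56, 0],
    [1, 0, 0, 60, 0],
    [1, 0, 0, 61, 0],
    [1, 0, 0, 62, 0],
    [1, 0, 0, 62, 0],
    [1, 0, 0, 62, 0]
  ]
}}

```text
t: 7.02
eef_pos: [0.6642, 0.1153, 0.3063]
ee_rot: [[0.977, 0.215, 0.002], [0.215, -0.977, 0.0], [0.002, 0.0, -1.0]]
wrist_force: [-0.2, -0.6, -2.6]
finger_gap: 0.279
```

Emit:
{"op": "play_rows", "data": {
  "rows": [
    [1, 0, 0, 1.5, 0],
    [1, 0, 0, 3, 0],
    [1, 0, 0, 4, 0],
    [1, 0, 0, 5, 0],
    [1, 0, 0, 5, 0],
    [1, 0, 0, 5, 0]
  ]
}}

```text
t: 7.52
eef_pos: [0.6637, 0.1152, 0.2997]
ee_rot: [[0.977, 0.215, -0.0], [0.215, -0.977, -0.0], [-0.0, 0.0, -1.0]]
wrist_force: [-0.3, 0.7, -3.2]
finger_gap: 0.276
```

Emit:
{"op": "play_rows", "data": {
  "rows": [
    [1, 0, 0, 0.5, 0],
    [1, 0, 0, 1, 0],
    [1, 0, 0, 1.5, 0],
    [1, 0, 0, 1.5, 0],
    [1, 0, 0, 1.5, 0]
  ]
}}

```text
t: 7.93
eef_pos: [0.6637, 0.1152, 0.2992]
ee_rot: [[0.977, 0.215, 0.0], [0.215, -0.977, -0.0], [0.0, 0.0, -1.0]]
wrist_force: [-6.0, -1.4, 4.1]
finger_gap: 0.276
```

Emit:
{"op": "play_rows", "data": {
  "rows": [
    [0.7, 0, 0, 0, 0],
    [0.65, 0, 0, 0, 0],
    [0.6, 0, 0, 0, 0],
    [0.5, 0, 0, 0, 0],
    [0.4, 0, 0, 0, 0],
    [0.4, 0, 0, 0, 0],
    [0.4, 0, 0, 0, 0],
    [0.4, 0, 0, 0, 0],
    [0.4, 0, 0, 0, 0],
    [0.4, 0, 0, 0, 0],
    [0.4, 0, 0, -30, 0],
    [0.4, 0, 0, -70, 0],
    [0.4, 0, 0, -110, 0],
    [0.4, 0, 0, -110, 0],
    [0.4, 0, 0, -110, 0],
    [0.4, 0, 0, -110, 0]
  ]
}}

```text
t: 9.27
eef_pos: [0.6637, 0.1152, 0.4084]
ee_rot: [[0.977, 0.215, 0.001], [0.215, -0.977, 0.0], [0.001, 0.0, -1.0]]
wrist_force: [0.4, -0.8, -1.0]
finger_gap: 0.601
```

```bash
cat >> h.py <<'E'
from scipy.ndimage import label
def level(s,c,x=.664,y=.1145):
    """level top rectangle, vial & bubble along axis away from knob (mm), from wrist camera"""
    W=wcloud(s,c); m=(W[...,2]>.135)&(W[...,2]<.155)&(np.hypot(W[...,0]-x,W[...,1]-y)<.125)
    print("top",m.sum(),cv2.minAreaRect((W[m][:,:2]*1000).astype(np.float32)),np.median(W[m][:,2]))
    return W,m
E
python3 - <<'E'
from h import *
s,c=cam("wrist"); W,m=level(s,c); np.savez("w3.npz",**c); print(s["t"],s["finger_gap"],s["wrist_force"])
cv2.imwrite("pics/w3.png",cv2.resize(c["color"],None,fx=1.5,fy=1.5))
p=W.reshape(-1,3)
k=p[(p[:,2]>.124)&(p[:,2]<.136)&(np.hypot(p[:,0]-.4945,p[:,1]-.078)<.04)]; print("knob",len(k)); 
if len(k)>10: print(cv2.minEnclosingCircle((k[:,:2]*1000).astype(np.float32)))
E
```

```text
top 6171 ((667.241943359375, 115.0125503540039), (192.8245849609375, 26.40169906616211), 12.425270080566406) 0.14548708174547798
9.2667 0.6005037956819019 [ 0.40246113 -0.84062393 -0.98552673]
knob 672
((492.8900146484375, 76.44783020019531), 21.903100967407227)
```

View pics/w3.png

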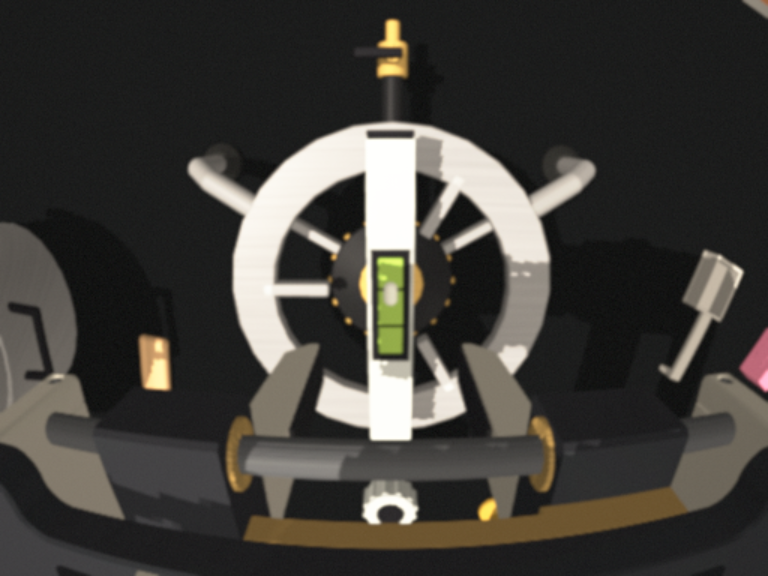

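The level lies on the ring, aligned. The bubble (390,293) is running towards the tap end; the lines are at rows 289 and 325. I wait for it to settle and measure it.

Emit:
{"op": "play_rows", "data": {
  "rows": [
    [0.2, 0, 0, 0, 0],
    [0.2, 0, 0, 0, 0],
    [0.2, 0, 0, 0, 0],
    [0.2, 0, 0, 0, 0],
    [0.2, 0, 0, 0, 0],
    [0.2, 0, 0, 0, 0],
    [0.2, 0, 0, 0, 0],
    [0.2, 0, 0, 0, 0],
    [0.2, 0, 0, 0, 0],
    [0.2, 0, 0, 0, 0],
    [0.2, 0, 0, 0, 0],
    [0.2, 0, 0, 0, 0],
    [0.2, 0, 0, 0, 0],
    [0.2, 0, 0, 0, 0],
    [0.2, 0, 0, 0, 0],
    [0.2, 0, 0, 0, 0],
    [0.2, 0, 0, 0, 0],
    [0.2, 0, 0, 0, 0]
  ]
}}

```text
t: 10.82
eef_pos: [0.6637, 0.1152, 0.4082]
ee_rot: [[0.977, 0.215, 0.0], [0.215, -0.977, 0.0], [0.0, -0.0, -1.0]]
wrist_force: [-0.6, -0.4, 0.2]
finger_gap: 0.798
```

```bash
cat >> h.py <<'E'
def strip(s,c,cx=.6642,cy=.115,a=np.radians(12.4),z=.146):
    """rectify vial into image: columns = -40..40 mm along axis away from knob, rows +-12 mm; 0.25 mm px"""
    g,h=np.meshgrid(np.arange(-40,40.1,.25)/1000,np.arange(-12,12.1,.25)/1000)
    X=np.stack([cx+g*np.cos(a)-h*np.sin(a),cy+g*np.sin(a)+h*np.cos(a),np.full(g.shape,z)],-1)
    T=c["hand_eye"]; t=(X-s["eef_pos"])@s["ee_rot"]; P=(t-T[:3,3])@T[:3,:3]
    r=np.hypot(P[...,0],P[...,1]); k=np.arctan2(r,P[...,2])/(r+1e-12); K=c["K"]
    return cv2.remap(c["color"],(P[...,0]*k*K[0,0]+K[0,2]).astype(np.float32),(P[...,1]*k*K[1,1]+K[1,2]).astype(np.float32),cv2.INTER_CUBIC)
def bubble(s,c,name=None,**k):
    im=strip(s,c,**k); hsv=cv2.cvtColor(im,cv2.COLOR_BGR2HSV).astype(float)
    if name: cv2.imwrite(name,cv2.resize(im,None,fx=2.4,fy=2.4))
    S=hsv[40:57,:,1].mean(0); V=hsv[40:57,:,2].mean(0); x=np.arange(-40,40.1,.25)
    for i in range(0,321,6): print(f"{x[i]:.1f}:{S[i]:.0f}/{V[i]:.0f}",end=" ")
    print()
E
python3 - <<'E'
from h import *
s,c=cam("wrist"); level(s,c); bubble(s,c,"pics/b1.png"); print(s["t"],s["finger_gap"])
E
```

```text
top 6165 ((667.1397094726562, 114.9680404663086), (192.57945251464844, 26.35918617248535), 12.428542137145996) 0.14548103750012986
-40.0:26/193 -38.5:27/193 -37.0:27/194 -35.5:27/187 -34.0:27/130 -32.5:20/48 -31.0:44/34 -29.5:137/101 -28.0:147/166 -26.5:147/173 -25.0:147/172 -23.5:147/172 -22.0:147/172 -20.5:148/172 -19.0:147/171 -17.5:147/173 -16.0:147/173 -14.5:147/171 -13.0:147/140 -11.5:148/100 -10.0:147/153 -8.5:147/172 -7.0:148/172 -5.5:148/172 -4.0:147/173 -2.5:147/172 -1.0:145/173 0.5:103/180 2.0:50/205 3.5:39/216 5.0:39/217 6.5:39/217 8.0:39/217 9.5:38/217 11.0:38/214 12.5:41/203 14.0:59/182 15.5:125/173 17.0:149/173 18.5:147/172 20.0:147/173 21.5:146/173 23.0:146/172 24.5:146/191 26.0:137/243 27.5:138/248 29.0:133/140 30.5:17/50 32.0:16/56 33.5:24/216 35.0:0/255 36.5:3/255 38.0:2/254 39.5:3/255 
10.8167 0.797900156195145
```

View pics/b1.png

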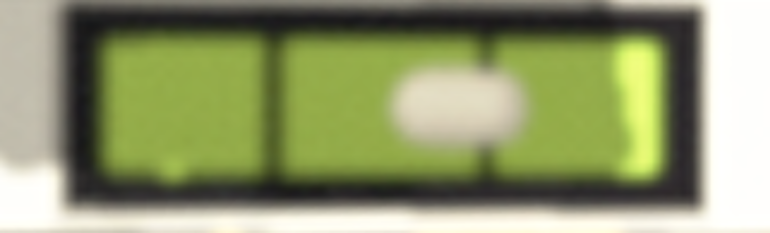

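The rectified vial shows lines at about -11.4 and +10.7 mm and the bubble centred at about +7.8 mm. So it is 8.1 mm towards the tap, which needs about 1.73 rad clockwise. I go over the knob with the hand turned back, so that the turn ends with the camera facing the vial.

```bash
python3 - <<'E'
from h import *
go(.4937,.0768,.200,23)
E
```

```text
t 10.87 shift [-174.3    0.9   41.2] yaw -1.755 q6 1.45 cur [0.6637 0.1152 0.2412] -77.6
```

Emit:
{"op": "play_rows", "data": {
  "rows": [
    [0.4, -30, 0, 0, -0.12],
    [0.4, -65, 0, 0, -0.24],
    [0.4, -100, 0, 0, -0.36],
    [0.4, -135, 0, 0, -0.48],
    [0.4, -160, 0.5, 0, -0.6],
    [0.4, -174, 1, 10, -0.72],
    [0.4, -174, 1, 20, -0.84],
    [0.4, -174, 1, 30, -0.96],
    [0.4, -174, 1, 40, -1.08],
    [0.4, -174, 1, 41, -1.2],
    [0.4, -174, 1, 41, -1.32],
    [0.4, -174, 1, 41, -1.44],
    [0.4, -174, 1, 41, -1.56],
    [0.4, -174, 1, 41, -1.68],
    [0.4, -174, 1, 41, -1.755],
    [0.4, -174, 1, 41, -1.755],
    [0.4, -174, 1, 41, -1.755],
    [0.4, -174, 1, 41, -1.755]
  ]
}}

```text
t: 12.37
eef_pos: [0.494, 0.0768, 0.3673]
ee_rot: [[-0.388, 0.922, 0.0], [0.922, 0.388, 0.0], [-0.0, 0.0, -1.0]]
wrist_force: [0.3, 0.5, 0.6]
finger_gap: 0.599
```

```bash
python3 - <<'E'
from h import *
s,c=cam("wrist"); W=wcloud(s,c); p=W.reshape(-1,3)
k=p[(p[:,2]>.124)&(p[:,2]<.136)&(np.hypot(p[:,0]-.4937,p[:,1]-.0768)<.04)]; print("knob",len(k),k.mean(0))
if len(k)>10: print(cv2.minEnclosingCircle((k[:,:2]*1000).astype(np.float32)),k.min(0),k.max(0))
go(.4937,.0768,.120,23,s)
cv2.imwrite("pics/w4.png",cv2.resize(c["color"],None,fx=1.5,fy=1.5))
E
```

```text
knob 2062 [0.49112598 0.07849825 0.13073217]
((491.39093017578125, 76.80072021484375), 21.610797882080078) [0.47069436 0.05559408 0.12400109] [0.51277372 0.09814869 0.13470246]
t 12.37 shift [ 0.1 -0.3 80.3] yaw -0.003 q6 -0.347 cur [0.494  0.0768 0.2003] 22.8
```

View pics/w4.png

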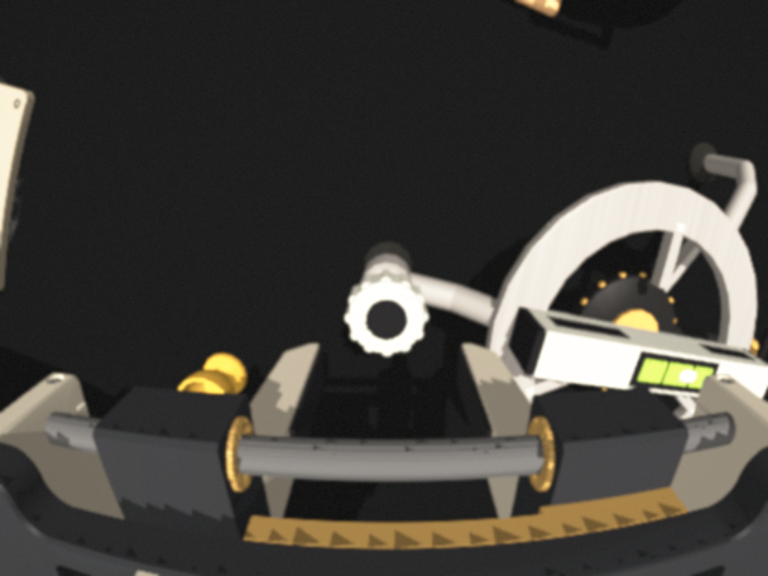

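The wrist view shows the knob at (387,318) centred between the fingers, and the egg cup (215,375) well below. I go down and grip.

Emit:
{"op": "play_rows", "data": {
  "rows": [
    [0.4, 0.6, -1.4, 25, 0],
    [0.4, 0.6, -1.4, 50, 0],
    [0.4, 0.6, -1.4, 70, 0],
    [0.4, 0.6, -1.4, 80, 0],
    [0.4, 0.6, -1.4, 80, 0],
    [0.4, 0.6, -1.4, 80, 0],
    [1, 0.6, -1.4, 80, 0],
    [1, 0.6, -1.4, 80, 0],
    [1, 0.6, -1.4, 80, 0],
    [1, 0.6, -1.4, 80, 0],
    [1, 0.6, -1.4, 80, 0],
    [1, 0.6, -1.4, 80, 0],
    [1, 0.6, -1.4, 80, 0],
    [1, 0.6, -1.4, 80, 0]
  ],
  "newtons": 25
}}

```text
t: 13.58
eef_pos: [0.4923, 0.0764, 0.2887]
ee_rot: [[-0.39, 0.921, -0.001], [0.921, 0.39, -0.001], [-0.001, -0.001, -1.0]]
wrist_force: [-8.4, -3.9, 9.5]
finger_gap: 0.423
```

Emit:
{"op": "play_rows", "data": {
  "rows": [
    [1, 0, -1, 0, 0],
    [1, 0, -1, -1, 0],
    [1, 0, -1, -1, 0]
  ]
}}

```text
t: 13.83
eef_pos: [0.4918, 0.0763, 0.2887]
ee_rot: [[-0.39, 0.921, 0.001], [0.921, 0.39, -0.0], [-0.001, 0.001, -1.0]]
wrist_force: [2.1, -1.0, -0.9]
finger_gap: 0.428
```

Emit:
{"op": "play_rows", "data": {
  "rows": [
    [1, 0, 0, 0, 0.08],
    [1, 0, 0, 0, 0.18],
    [1, 0, 0, 0, 0.28],
    [1, 0, 0, 0, 0.38],
    [1, 0, 0, 0, 0.48],
    [1, 0, 0, 0, 0.58],
    [1, 0, 0, 0, 0.68],
    [1, 0, 0, 0, 0.78],
    [1, 0, 0, 0, 0.88],
    [1, 0, 0, 0, 0.98],
    [1, 0, 0, 0, 1.08],
    [1, 0, 0, 0, 1.18],
    [1, 0, 0, 0, 1.28],
    [1, 0, 0, 0, 1.38],
    [1, 0, 0, 0, 1.48],
    [1, 0, 0, 0, 1.58],
    [1, 0, 0, 0, 1.65],
    [1, 0, 0, 0, 1.65],
    [1, 0, 0, 0, 1.65]
  ]
}}

```text
t: 15.42
eef_pos: [0.4907, 0.0769, 0.2886]
ee_rot: [[0.949, 0.316, -0.003], [0.316, -0.949, 0.001], [-0.003, -0.002, -1.0]]
wrist_force: [-10.5, 0.6, 9.0]
finger_gap: 0.428
```

Emit:
{"op": "play_rows", "data": {
  "rows": [
    [1, 0, 0, 0, 0],
    [1, 0, 0, 0, 0],
    [1, 0, 0, 0, 0],
    [1, 0, 0, 0, 0],
    [1, 0, 0, 0, 0],
    [1, 0, 0, 0, 0],
    [1, 0, 0, 0, 0],
    [1, 0, 0, 0, 0],
    [1, 0, 0, 0, 0],
    [1, 0, 0, 0, 0],
    [1, 0, 0, 0, 0],
    [1, 0, 0, 0, 0],
    [1, 0, 0, 0, 0],
    [1, 0, 0, 0, 0],
    [1, 0, 0, 0, 0],
    [1, 0, 0, 0, 0],
    [1, 0, 0, 0, 0],
    [1, 0, 0, 0, 0]
  ]
}}

```text
t: 16.92
eef_pos: [0.4907, 0.0769, 0.2886]
ee_rot: [[0.949, 0.316, -0.003], [0.316, -0.949, 0.001], [-0.003, -0.002, -1.0]]
wrist_force: [-11.0, 0.2, 8.7]
finger_gap: 0.423
```

```bash
python3 - <<'E'
from h import *
s,c=cam("wrist"); level(s,c); bubble(s,c,"pics/b2.png"); print(s["t"],s["finger_gap"],s["q"][5],s["ft_torque"])
E
```

```text
top 7300 ((592.7150268554688, 98.25192260742188), (52.90586853027344, 26.34851837158203), 12.639547348022461) 0.14555527146329234
-40.0:0/0 -38.5:0/0 -37.0:0/0 -35.5:0/0 -34.0:0/0 -32.5:0/0 -31.0:0/0 -29.5:0/0 -28.0:0/0 -26.5:0/0 -25.0:0/0 -23.5:0/0 -22.0:0/0 -20.5:0/0 -19.0:0/0 -17.5:0/0 -16.0:0/0 -14.5:0/0 -13.0:0/0 -11.5:0/0 -10.0:0/0 -8.5:0/0 -7.0:0/0 -5.5:0/0 -4.0:0/0 -2.5:0/0 -1.0:0/0 0.5:0/0 2.0:0/0 3.5:0/0 5.0:0/0 6.5:0/0 8.0:0/0 9.5:0/0 11.0:0/0 12.5:0/0 14.0:0/0 15.5:0/0 17.0:0/0 18.5:0/0 20.0:0/0 21.5:0/0 23.0:0/0 24.5:0/0 26.0:0/0 27.5:0/0 29.0:0/0 30.5:0/0 32.0:0/0 33.5:0/0 35.0:0/0 36.5:0/0 38.0:0/0 39.5:0/0 
16.9167 0.4231029055338397 1.3003536337051769 [ 0.33469566  1.9147615  -0.09844141]
```

View pics/b2.png

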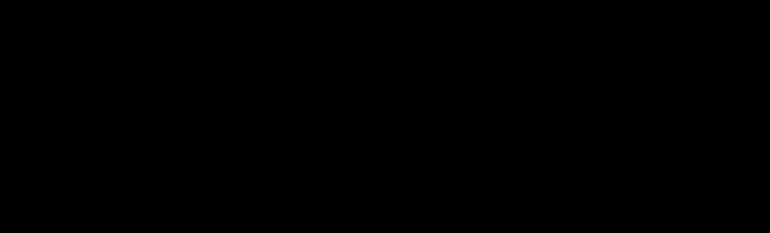

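The rectified vial picture is black because the vial is outside the camera's view at this height. I release the knob and rise to read it.

Emit:
{"op": "play_rows", "data": {
  "rows": [
    [0.4, 0, 0, 0, 0],
    [0.4, 0, 0, 0, 0],
    [0.4, 0, 0, 0, 0],
    [0.4, 0, 0, 0, 0],
    [0.4, 0, 0, 0, 0],
    [0.4, 0, 0, 0, 0],
    [0.4, 0, 0, -25, 0],
    [0.4, 0, 0, -60, 0],
    [0.4, 0, 0, -90, 0],
    [0.4, 0, 0, -100, 0],
    [0.4, 0, 0, -100, 0],
    [0.4, 0, 0, -100, 0],
    [0.4, 0, 0, -100, 0],
    [0.4, 0, 0, -100, 0]
  ]
}}

```text
t: 18.13
eef_pos: [0.491, 0.0764, 0.3859]
ee_rot: [[0.949, 0.316, -0.004], [0.316, -0.949, -0.0], [-0.004, -0.001, -1.0]]
wrist_force: [-0.2, -0.2, 0.2]
finger_gap: 0.603
```

```bash
python3 - <<'E'
from h import *
s,c=cam("wrist"); level(s,c); bubble(s,c,"pics/b3.png"); print(s["t"],s["finger_gap"],s["q"][5],s["wrist_force"])
E
```

```text
top 3994 ((610.8001098632812, 102.37928771972656), (89.85448455810547, 26.502241134643555), 12.369680404663086) 0.1456918730478371
-40.0:5/254 -38.5:5/254 -37.0:5/254 -35.5:4/254 -34.0:19/243 -32.5:21/80 -31.0:13/49 -29.5:83/77 -28.0:144/220 -26.5:129/249 -25.0:127/249 -23.5:128/249 -22.0:128/249 -20.5:128/249 -19.0:128/249 -17.5:128/249 -16.0:128/249 -14.5:129/249 -13.0:126/252 -11.5:76/28 -10.0:0/0 -8.5:0/0 -7.0:0/0 -5.5:0/0 -4.0:0/0 -2.5:0/0 -1.0:0/0 0.5:0/0 2.0:0/0 3.5:0/0 5.0:0/0 6.5:0/0 8.0:0/0 9.5:0/0 11.0:0/0 12.5:0/0 14.0:0/0 15.5:0/0 17.0:0/0 18.5:0/0 20.0:0/0 21.5:0/0 23.0:0/0 24.5:0/0 26.0:0/0 27.5:0/0 29.0:0/0 30.5:0/0 32.0:0/0 33.5:0/0 35.0:0/0 36.5:0/0 38.0:0/0 39.5:0/0 
18.1333 0.6029407669134823 1.300146038921701 [-0.16459253 -0.17639442  0.22637264]
```

Emit:
{"op": "play_rows", "data": {
  "rows": [
    [0.4, 35, 0, -10, 0],
    [0.4, 75, -5, -20, 0],
    [0.4, 110, -10, -20, 0],
    [0.4, 120, -12, -20, 0],
    [0.4, 120, -12, -20, 0],
    [0.4, 120, -12, -20, 0],
    [0.4, 120, -12, -20, 0]
  ]
}}

```text
t: 18.77
eef_pos: [0.6009, 0.1254, 0.4072]
ee_rot: [[0.949, 0.316, -0.002], [0.316, -0.949, -0.0], [-0.002, -0.0, -1.0]]
wrist_force: [0.4, 0.4, 0.5]
finger_gap: 0.6
```

```bash
cat >> h.py <<'E'
def bub(s,c,name=None):
    im=strip(s,c)
    if name: cv2.imwrite(name,cv2.resize(im,None,fx=2.4,fy=2.4))
    hsv=cv2.cvtColor(im,cv2.COLOR_BGR2HSV).astype(float); x=np.arange(-40,40.1,.25)
    S=hsv[42:55,:,1].mean(0); E=np.r_[hsv[26:32,:,2],hsv[64:70,:,2]].mean(0); i=np.abs(x)<26
    b=x[i][S[i]<95]; l=[x[j] for j in range(20,300) if abs(x[j])<18 and E[j]==E[j-8:j+9].min() and E[j]<E[i].mean()-25]
    print("bubble",b.min() if len(b) else None,b.max() if len(b) else None,"lines",l)
E
python3 - <<'E'
from h import *
s,c=cam("wrist"); level(s,c); bub(s,c,"pics/b4.png"); bubble(s,c); print(s["t"])
E
```

```text
top 7354 ((664.6373901367188, 114.30427551269531), (199.85182189941406, 27.19879722595215), 12.288114547729492) 0.14577885615279798
bubble -6.5 8.0 lines [np.float64(-10.75), np.float64(11.25)]
-40.0:17/239 -38.5:6/253 -37.0:5/254 -35.5:5/255 -34.0:19/241 -32.5:27/102 -31.0:25/42 -29.5:121/108 -28.0:143/236 -26.5:132/249 -25.0:132/249 -23.5:132/249 -22.0:132/249 -20.5:132/249 -19.0:132/249 -17.5:132/249 -16.0:132/249 -14.5:132/249 -13.0:132/251 -11.5:148/194 -10.0:146/199 -8.5:132/251 -7.0:118/250 -5.5:33/252 -4.0:3/255 -2.5:1/255 -1.0:1/255 0.5:1/255 2.0:1/255 3.5:1/255 5.0:2/255 6.5:12/254 8.0:82/250 9.5:134/250 11.0:147/182 12.5:142/233 14.0:129/251 15.5:130/250 17.0:129/250 18.5:129/250 20.0:128/250 21.5:129/250 23.0:129/250 24.5:128/250 26.0:127/251 27.5:129/251 29.0:143/217 30.5:75/69 32.0:22/46 33.5:27/118 35.0:10/254 36.5:3/254 38.0:4/254 39.5:3/254 
18.7667
```

Lines at -10.75 and 11.25 give a middle of 0.25 mm. The bubble spans -6.5 to 8.0, so it is 0.5 mm off centre, at rest, with the hand off. Next I press with shut fingers on the middle.

```bash
python3 - <<'E'
from h import *
go(.6645,.1145,.200,-77.6)
E
```

```text
t 18.82 shift [57.1 30.4 40.6] yaw 0.105 q6 1.371 cur [0.6008 0.1253 0.2407] -71.6
```

Emit:
{"op": "play_rows", "data": {
  "rows": [
    [1, 25, 13, 0, 0.05],
    [1, 50, 26, 0, 0.105],
    [1, 57, 30, 0, 0.105],
    [1, 57, 30, 0, 0.105],
    [1, 57, 30, 20, 0.105],
    [1, 57, 30, 40, 0.105],
    [1, 57, 30, 55, 0.105],
    [1, 57, 30, 65, 0.105],
    [1, 57, 30, 70, 0.105],
    [1, 57, 30, 71, 0.105],
    [1, 57, 30, 71, 0.105],
    [1, 57, 30, 71, 0.105],
    [1, 57, 30, 71, 0.105],
    [1, 57, 30, 71, 0.105],
    [1, 57, 30, 71, 0.105],
    [1, 57, 30, 71, 0.105]
  ]
}}

```text
t: 20.15
eef_pos: [0.6653, 0.1153, 0.3376]
ee_rot: [[0.977, 0.215, 0.0], [0.215, -0.977, 0.0], [0.0, 0.0, -1.0]]
wrist_force: [-0.5, 0.3, -0.5]
finger_gap: 0.004
```

Gap shut. Contact should be about 5.5 mm lower, so I creep down.

Emit:
{"op": "play_rows", "data": {
  "rows": [
    [1, 0, 0, 1, 0],
    [1, 0, 0, 2, 0],
    [1, 0, 0, 3, 0],
    [1, 0, 0, 4, 0],
    [1, 0, 0, 4.5, 0],
    [1, 0, 0, 5, 0],
    [1, 0, 0, 5.5, 0],
    [1, 0, 0, 6, 0],
    [1, 0, 0, 6, 0],
    [1, 0, 0, 6, 0]
  ]
}}

```text
t: 20.98
eef_pos: [0.6652, 0.1153, 0.3314]
ee_rot: [[0.977, 0.215, 0.0], [0.215, -0.977, -0.0], [0.0, 0.0, -1.0]]
wrist_force: [-1.6, 0.3, 1.0]
finger_gap: 0.004
```

Emit:
{"op": "play_rows", "data": {
  "rows": [
    [1, 0, 0, 0.5, 0],
    [1, 0, 0, 1, 0],
    [1, 0, 0, 1.5, 0],
    [1, 0, 0, 1.5, 0],
    [1, 0, 0, 1.5, 0],
    [1, 0, 0, 1.5, 0]
  ]
}}

```text
t: 21.48
eef_pos: [0.6651, 0.1153, 0.3314]
ee_rot: [[0.977, 0.215, 0.001], [0.215, -0.977, -0.0], [0.001, 0.0, -1.0]]
wrist_force: [-5.2, -1.4, 9.8]
finger_gap: 0.008
```

Emit:
{"op": "play_rows", "data": {
  "rows": [
    [1, -0.3, 0, 0.3, 0],
    [1, -0.6, 0, 0.6, 0],
    [1, -0.6, 0, 0.8, 0],
    [1, -0.6, 0, 0.8, 0],
    [1, -0.6, 0, 0.8, 0],
    [1, -0.6, 0, 0.8, 0]
  ]
}}

```text
t: 21.98
eef_pos: [0.6648, 0.1153, 0.3314]
ee_rot: [[0.977, 0.215, 0.002], [0.215, -0.977, 0.0], [0.002, 0.0, -1.0]]
wrist_force: [-5.3, -0.7, 12.1]
finger_gap: 0.003
```

Emit:
{"op": "play_rows", "data": {
  "rows": [
    [1, -0.3, 0, 0.2, 0],
    [1, -0.6, 0, 0.3, 0],
    [1, -0.6, 0, 0.3, 0],
    [1, -0.6, 0, 0.3, 0],
    [1, -0.6, 0, 0.3, 0],
    [1, -0.6, 0, 0.3, 0],
    [1, -0.6, 0, 0.3, 0],
    [1, -0.6, 0, 0.3, 0],
    [1, -0.6, 0, 0.3, 0],
    [1, -0.6, 0, 0.3, 0],
    [1, -0.6, 0, 0.3, 0],
    [1, -0.6, 0, 0.3, 0],
    [1, -0.6, 0, 0.3, 0],
    [1, -0.6, 0, 0.3, 0],
    [1, -0.6, 0, 0.3, 0],
    [1, -0.6, 0, 0.3, 0]
  ]
}}

```text
t: 23.32
eef_pos: [0.6646, 0.1152, 0.3313]
ee_rot: [[0.977, 0.215, 0.004], [0.215, -0.977, 0.0], [0.004, 0.0, -1.0]]
wrist_force: [-2.5, -0.8, 11.4]
finger_gap: 0.007
```

```bash
python3 - <<'E'
from h import *
s,c=cam("wrist"); level(s,c); print(s["t"],s["wrist_force"],s["finger_gap"])
for n in("scene","side"):
    s,c=cam(n); W=cloud(c); o=cloud(dict(np.load(n+"0.npz")))
    for nm,x,y,r,lo,hi in (("cup",.396,-.072,.045,.03,.065),("pot",.65,.47,.2,.2,.3),("scoop",.69,-.23,.07,.01,.05),("stick",.37,.33,.16,.006,.02)):
        f=lambda A:A[(np.hypot(A[...,0]-x,A[...,1]-y)<r)&(A[...,2]>lo)&(A[...,2]<hi)].mean(0).round(3)
        print(n,nm,f(o),f(W))
    if n=="side": cv2.imwrite("pics/end.png",cv2.resize(c["color"][110:230,230:380],None,fx=5,fy=5,interpolation=cv2.INTER_CUBIC))
E
```

```text
top 7360 ((668.662353515625, 115.63681030273438), (191.5272674560547, 26.33221435546875), 12.064352989196777) 0.14573788369849272
23.3167 [-2.4625087  -0.75258477 11.43062714] 0.006913609434549262
scene cup [ 0.393 -0.073  0.047] [nan nan nan]
scene pot [0.555 0.539 0.224] [0.555 0.539 0.224]
scene scoop [ 0.697 -0.22   0.022] [ 0.698 -0.22   0.021]
scene stick [0.426 0.329 0.01 ] [0.422 0.329 0.01 ]
side cup [ 0.398 -0.069  0.048] [ 0.398 -0.069  0.048]
side pot [0.538 0.51  0.226] [0.497 0.438 0.21 ]
side scoop [ 0.695 -0.223  0.023] [ 0.695 -0.223  0.023]
side stick [0.388 0.33  0.009] [0.39  0.326 0.009]<stdin>:6: RuntimeWarning: Mean of empty slice.
  ret = um.true_divide(
```

View pics/end.png

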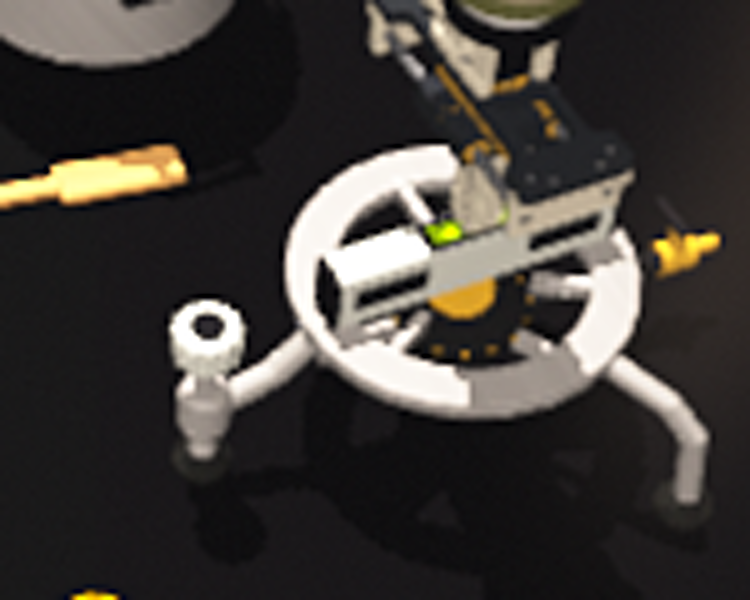

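The side crop shows the shut fingers at (480,190) on the middle of the level, which lies flat along the line to the knob at (207,330). The push is a steady 11.4 N. I hand in.

```bash
python3 -c "
from h import *
print(manip.hand_in()); s=manip.get_state(); print(s['t'],s['wrist_force'],s['eef_pos'])"
```

```text
the job is handed in; nothing more can be done
None
the job is handed in; nothing more can be done
```

I laid the silver level on the pan ring in line with the screw foot and took the hand off. The bubble came to rest about 8 mm towards the tap. I then turned the knob about 1.65 rad clockwise and let go, and the bubble rested about 0.5 mm from the middle with no hand on the level. I handed in at about 23 s while pressing the level's middle with shut fingers.

**Last checks:**
- **Push:** a steady 11.4 N down, with about 2.5 N of sideways force left.
- **Level:** flat, within a few mm of the ring's centre, at 12.1° against the 12.4° I measured for the line to the knob.
- **Bystanders:** no shift seen. The arm hid the egg cup from the scene camera and the pot's top from the side camera, so each was confirmed from one view only.
- **Not checked:** the fingers covered the vial during the press, so I did not read the bubble again then. The 0.5 mm reading is from just before. No force reading separates level-on-ring from the wrist force.

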